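Open the pop-up lid of the three-tier shed crate

ROBOT

A 6-joint arm with a two-finger parallel gripper is mounted at the origin on the work surface. World frame = base frame: x ahead of the robot, y to its left, z up, the work surface at z = 0. Lengths are in m, angles in rad, forces in N, time in s.
With the tool pointing down it reaches from about 0.375 to 0.9 m from the base axis. Payload 3.1 kg.
Tool frame: the origin (TCP) lies midway between the tips of the shut fingers; the grasp point (between the pads) lies 19 mm behind it (pinch_z is the distance from the TCP to the grasp point, in m); z points along the fingers, y is the line along which they close (so a half turn about z gives the same grasp; the last joint's range is limited). The gripper opens to 85 mm and grips with 20 to 120 N. Pads are 22 mm wide; open, the fingers measure 114 mm over their backs; the gripper's body (76 mm by 85 mm) begins 54 mm behind the grasp point. The pads swing forward as they close: fully open they stand 13 mm farther back than shut.
Start: joints at [1.105, 0.527, 1.433, -0, 1.181, -0.178], TCP at [0.177, 0.599, 0.231] pointing down, gripper open.
Joint ranges: [-3.08, 3.08], [-0.75, 2.2], [0.22, 2.44], [-1.43, 4.57], [0, 2.65], [-2.85, 2.85]. Speed limits (rad/s): [2.79, 2.79, 3.14, 3.14, 3.14, 3.14].

INTERFACE

Orientations are given as a unit quaternion [x, y, z, w].
In Python, from station import sense, snapshot, camera_params, sign_off, pinch_z gives the robot as it stands. The module is installed in compiled form; this text tells all that it offers.
- The arm moves only by the shell command python3 -m handwheel 'ROWS' [FORCE]. ROWS is JSON, a list that holds one entry, the list of rows, each a list of 7 numbers: the turn, a rotation vector about the tool's x, y, z in degrees, then the shift along the tool's x, y, z in m, then the opening, from 0 (shut) to 1 (fully open). A call has 1 to 20 rows; each row shifts and turns the commanded pose from where the row before left it, along the tool's axes as they then stand; what a row does not reach is not made up. A row lasts 1/8 s, in which the tool goes at most 62.5 mm and 10.7 degrees, less where a joint would pass 70% of its speed; a pose out of reach is approached as far as the arm can. A call with a gripper value outside its range is refused whole. The fingers move at their own pace and stop on an object; FORCE is the grip in N (left out, the last holds). Time passes only in rows, so rows that do not move let the fingers close. It gives the time, the measured TCP pose, the force, the opening and the grip force at its end, in the units of the state.
- sense(): the state, without advancing time (a new reading comes with each control period).
- snapshot(name): name is "side" or "top" or "wrist"; returns the picture (480x640x3 uint8, red, green, blue); there is no depth.
- camera_params(name): a dict with "fx", "fy", "cx", "cy" (pixels), "k1" (the pictures are not rectified: a ray, as slopes to the right and down, at radius r is drawn at 1 + k1 r^2 times it, then the intrinsics apply), "world_to_cam" (4x4, takes a point from world to camera coordinates); the wrist camera has in their place "mount" (4x4, takes a point from camera to tool coordinates, whose origin is the TCP and whose axes are the flange's). Camera axes: x right, y down, z forward; pixel columns grow to the right and rows downward; lengths in m; the calibration is good to about 2 mm. A picture is of the moment at which its call begins: read the wrist's pose just before it. camera_params takes no time and is no camera call.
- sign_off(): hands the job in; it is judged then, once.
The state is a dict: "t": time; "q": joint angles; "qd": joint speeds; "tau": joint torques, N m; "tcp_pos": TCP position; "tool_rot": TCP orientation; "force": force on the tool from outside, world axes, zero at the start; "ft_torque": the same for the moment, N m; "finger_gap": opening from 0.0 (shut) to 1.0 (fully open); "gripper_force": force on a finger pad.
Only numpy, scipy, OpenCV 4.12 (cv2) and the standard library are available. Lean on these libraries where they do the work, as an engineer would, in place of code of your own. Each camera call takes 0.05 s, during which the arm holds its last target. There are 200 camera calls.

TASK

Open the top tier of the three-tier stacking crate so that the seed packets in it can be got at: with a fingertip press its lid down at the round press mark until the catch lets go, and take the finger away so that the spring lifts the lid ajar. Then push the lid up and over with the outside of the finger, not gripping it, until it rests fully open by itself. Leave the lid of the two-tier crate shut and everything else standing where it is.

Things in the scene. Friction and masses are not known exactly. Their poses are not given: they have to be found in the camera images.
- top3: Top tier of the three-tier stacking crate, the one to open: grey polypropylene box 200 (x) x 180 (y) x 62 mm high with a lid lying flush in its frame, standing fixed and slightly offset on two open tiers (its top is 186 mm above the shelf). Origin at the centre of its underside; its x axis points from the front (robot side) to the hinge, z up.
- lid3 (a joint): That tier's lid, hinged at its far side, rad: 0 shut, 0.5 ajar, 1.75 open at its stop. Pressing the mark in by about 5 mm (some 5 N; it stops at about 7 mm, -0.05 rad) frees the catch; once the finger leaves, a spring pin lifts the lid ajar within 0.5 s and holds it. From there the hinge is nearly free: short of upright the lid falls back to ajar, past upright it falls open and stays.
- mark3 (a point): Centre of the round press mark (a dark ring 28 mm across) on the upper face of that lid, 126 mm from the hinge edge, 20 mm from the lid's front edge; it moves with the lid.
- edge3 (a point): Middle of the front edge of that lid, upper face (smooth, slippery panel 148 x 149 mm, 4 mm thick, with a rib under the front edge that reaches 9 mm below the upper face); it moves with the lid: when ajar it stands about 70 mm above the crate's frame. In front of the shut lid lies a 22 mm wide strip of frame, then the crate's front.
- hinge3 (a point): Middle of the hinge line of that lid, at the height of the shut lid's upper face; the hinge runs along y of this point, x points away from the lid, z up. The lid's front edge is 150 mm from it. To swing the lid over, follow the front edge's arc, up and back: a finger driven straight back into the ajar edge can jam under it.
- top2: Top tier of the two-tier stacking crate, to be left shut: the same box and lid, its top only 124 mm above the shelf, with a small terracotta pot standing on its lid. Origin at the centre of its underside, axes as for top3.
- lid2 (a joint): Lid of the two-tier crate, in rad: 0 shut; it has the same push-to-open catch. Must stay shut.
- pot_a: Small terracotta pot, 84 mm across, 78 mm high, standing on the two-tier crate's lid. Origin at the centre of its underside. Bystander.
- pot_b: Larger terracotta pot, 110 mm across, 100 mm high, standing on the shelf beside or beyond the crates. Origin at the centre of its underside. Bystander.
- mug: White ceramic mug, 82 mm across, 95 mm high, handle to its own +y. Origin at the centre of its underside. Bystander.
- tin: Plain steel tin, 74 mm across, 85 mm high. Origin at the centre of its underside. Bystander.
- twine: Ball of brown twine on end, 74 mm across, 66 mm high. Origin at the centre of its underside. Bystander.
- trowel: Green plastic hand trowel lying in front of the crates, 300 mm long, up to 35 mm high. Origin on the shelf near the blade's neck, blade to its own +x. Bystander.
- fork: Stainless hand fork with a wooden handle lying in front of the crates, 290 mm long, 30 mm high. Origin on the shelf near the neck, tines to its own +x. Bystander.

How it is judged:
By the outcome, as a careful person would: the job done as asked, in the order asked, and still so for the second after the job is handed in, with the robot touching nothing.
It also fails if it takes over 42 s, if anything falls off the work surface, if the arm or the gripper's body presses on something with over 40 N, if the wrist force passes 120 N, or if a joint passes its speed limit or range.

## Working session

There is one attempt and no reset: what is moved stays moved. The work goes in short steps, Python scripts to look and compute and a shell command to move; the robot and the scene stay as the last step left them, time stands still between calls to the robot, and variables do not carry over. Pictures are saved under pics/ and viewed, at most 10 in all, crops included, and the job is handed in when it is done.

```bash
mkdir -p pics
cat > h.py <<'E'
import numpy as np, cv2
from station import *
def ray(name,u,v):
    p=camera_params(name); K=np.array([[p['fx'],0,p['cx']],[0,p['fy'],p['cy']],[0,0,1.]])
    d=cv2.undistortPoints(np.array([[[u,v]]],float),K,np.array([p['k1'],0,0,0.]))[0,0]
    T=np.linalg.inv(p['world_to_cam']); return T[:3,3],T[:3,:3]@np.array([d[0],d[1],1])
def plane(name,u,v,z):
    o,d=ray(name,u,v); return o+d*(z-o[2])/d[2]
E
python3 - <<'E'
from h import *
for n in("top","side"):
    cv2.imwrite(f"pics/{n}0.png",snapshot(n)[:,:,::-1]); p=camera_params(n); T=np.linalg.inv(p['world_to_cam']); print(n,T.round(3).tolist(),p['fx'],p['k1'])
s=sense(); print(s['t'],s['tcp_pos'],s['tool_rot'],s['force'],pinch_z)
E
```

```text
top [[-0.021, -0.982, 0.185, 0.343], [-1.0, 0.019, -0.014, 0.019], [0.01, -0.186, -0.983, 1.293], [0.0, 0.0, 0.0, 1.0]] 497.0293309620638 0.016283641348756903
side [[0.999, -0.017, 0.042, 0.48], [-0.044, -0.591, 0.806, -0.998], [0.011, -0.807, -0.591, 0.878], [0.0, 0.0, 0.0, 1.0]] 495.7313563276872 -0.038421338774080875
0.1 [0.17709632 0.59872291 0.23042804] [ 1.43429660e-01  9.89660047e-01 -9.10935788e-04 -3.07186302e-04] [-0.30502042 -0.67512976  0.68673479] 0.0187
```

View pics/top0.png

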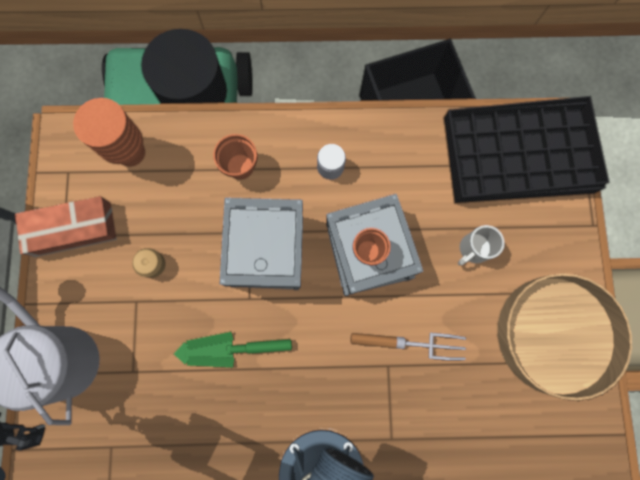

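View pics/side0.png

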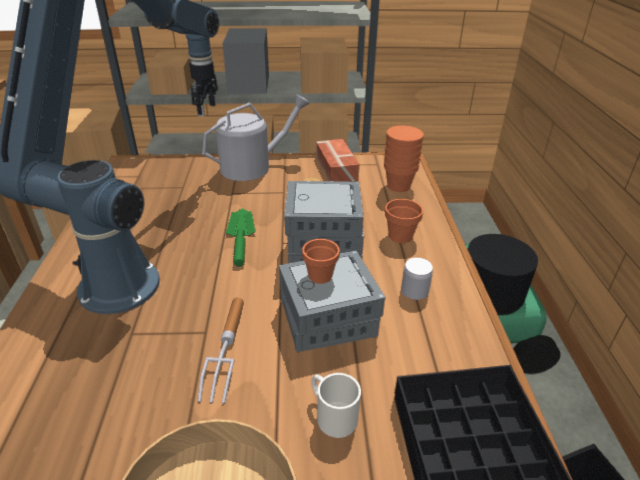

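The top view shows the three-tier crate at about (262,243) with its press mark at (260,265). The two-tier crate with its pot is at (374,246). In the side view the mark is at (303,197). Next I measure these points.

Run:
```python
from h import *
im=cv2.imread("pics/top0.png"); c=im[190:300,210:315]
cv2.imwrite("pics/c.png",np.hstack([cv2.resize(c,None,fx=5,fy=5,interpolation=cv2.INTER_CUBIC)]))
hsv=cv2.cvtColor(im,cv2.COLOR_BGR2HSV); m=((hsv[:,:,1]<70)&(hsv[:,:,2]>80)).astype(np.uint8)
m2=np.zeros_like(m); m2[190:300,210:315]=m[190:300,210:315]
L=(m2*(hsv[:,:,2]>140)).astype(np.uint8)
for k,mm in(("crate",m2),("lid",L)):
    cs=max(cv2.findContours(mm,0,1)[0],key=cv2.contourArea); r=cv2.minAreaRect(cs); b=cv2.boxPoints(r)
    print(k,r); P=[plane("top",*q,.186) for q in b]; print(np.round(P,4).tolist(),[np.linalg.norm(P[i]-P[i-1]).round(3) for i in range(4)])
p=plane("top",260.5,265,.186); print("mark",p)
o,d=ray("top",260.5,265);o2,d2=ray("side",303.5,197.5)
s=np.linalg.lstsq(np.c_[d,-d2],o2-o,rcond=None)[0]; print(o+d*s[0],o2+d2*s[1])
```

```text
crate ((261.11175537109375, 242.53585815429688), (81.69943237304688, 89.53406524658203), 1.8476102352142334)
[[0.4462, 0.2209, 0.186], [0.6515, 0.2173, 0.186], [0.6419, 0.0299, 0.186], [0.4366, 0.0398, 0.186]] [np.float64(0.181), np.float64(0.205), np.float64(0.188), np.float64(0.206)]
lid ((260.523681640625, 241.52621459960938), (79.00131225585938, 88.88896179199219), 2.8624050617218018)
[[0.4507, 0.2209, 0.186], [0.6546, 0.2138, 0.186], [0.6419, 0.0327, 0.186], [0.4383, 0.0458, 0.186]] [np.float64(0.176), np.float64(0.204), np.float64(0.182), np.float64(0.204)]
mark [0.4911923  0.12851284 0.186     ]
[0.49098239 0.12835759 0.18757159] [0.49330942 0.12853206 0.18789963]
```

View pics/c.png

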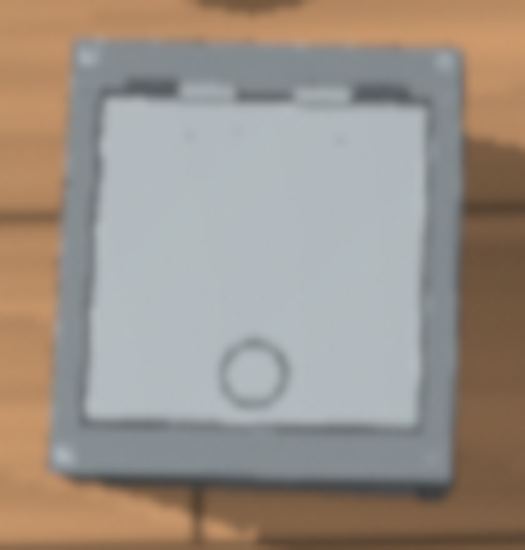

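The crop shows the lid's corners at (103,97), (427,108), (417,425) and (85,417), and the mark at (254,374). Crop pixels divided by 5 plus (210,190) give picture pixels.

Run:
```python
from h import *
f=lambda u,v,z=.186: plane("top",210+(u-2)/5,190+(v-2)/5,z)[:2]
a,b,c,d=[f(*q) for q in((103,97),(427,108),(417,425),(85,417))]
m=f(254,374); fe=(c+d)/2; be=(a+b)/2; print("back",be,"front",fe,"mark",m)
for e in(a-d,b-c,be-fe): print("x-axis yaw",np.degrees(np.arctan2(e[1],e[0])),np.linalg.norm(e))
for e in(a-b,d-c): print("y yaw",np.degrees(np.arctan2(-e[0],e[1])),np.linalg.norm(e))
print("hyp/mark offs",np.linalg.norm(be-m),np.linalg.norm(m-fe))
o=[f(*q) for q in((80,42),(462,48),(452,472),(52,466))];e=(o[0]+o[1]-o[2]-o[3])/2;print(o,np.degrees(np.arctan2(e[1],e[0])),np.linalg.norm(e))
for n,u,v,z in(("pot_b",236,152,.1),("tin",331,155,.085),("pot_a rim",371,246,.202)):print(n,plane("top",u,v,z))
from scipy.spatial.transform import Rotation as R
print(R.from_quat(sense()['tool_rot']).as_matrix().round(3))
```

```text
back [0.61761161 0.12360379] front [0.4714354  0.13002651] mark [0.49255109 0.12873612]
x-axis yaw -2.506782052255401 0.14698066862989853
x-axis yaw -2.525011359626341 0.14565383614222696
x-axis yaw -2.5158553792397167 0.1463172505346993
y yaw -3.0594549496223014 0.14822605087851493
y yaw -2.5465796742884463 0.14817284942858305
hyp/mark offs 0.1251657940076131 0.02115508259230249
[array([0.64774802, 0.20841218]), array([0.64171708, 0.03312436]), array([0.44683306, 0.0406995 ]), array([0.45314717, 0.21839325])] -2.5808871609303794 0.19494017706083125
pot_b [0.79063109 0.1983974  0.1       ]
tin [ 0.78407458 -0.04150705  0.085     ]
pot_a rim [ 0.52684318 -0.11911283  0.202     ]
[[-0.959  0.284 -0.001]
 [ 0.284  0.959 -0.002]
 [ 0.    -0.002 -1.   ]]
```

```bash
python3 -m handwheel '[[[0,0,0,0,0,-0.04,0],[0,0,0,0,0,-0.04,0],[0,0,0,0,0,-0.04,0],[0,0,0,0,0,-0.05,0],[0,0,0,-0.029,-0.024,0,0],[0,0,0,-0.029,-0.024,0,0],[0,0,0,-0.029,-0.024,0,0],[0,0,0,-0.029,-0.024,0,0],[0,0,0,-0.029,-0.024,0,0],[0,0,0,-0.029,-0.024,0,0],[0,0,0,-0.029,-0.024,0,0],[0,0,0,-0.029,-0.024,0,0],[0,0,0,-0.029,-0.024,0,0],[0,0,0,-0.029,-0.024,0,0],[0,0,0,-0.029,-0.024,0,0],[0,0,0,-0.029,-0.024,0,0],[0,0,0,-0.029,-0.024,0,0],[0,0,0,-0.029,-0.024,0,0],[0,0,-7,-0.029,-0.024,0,0],[0,0,-7,0,0,0,0]]]' 20
cat > st.py <<'E'
from h import *
from scipy.spatial.transform import Rotation as R
s=sense(); M=R.from_quat(s['tool_rot']).as_matrix(); p=np.array(s['tcp_pos'])
e=np.array([.999,-.0445,0]); H=np.array([.618,.1231,.186])
print("t",s['t'],"p",p.round(4),"F",np.round(s['force'],2),"gap",s['finger_gap'])
print("toolx",M[:,0].round(3),"tool shift to mark",(M.T@(np.array([.492,.1287,.186])-p)).round(4))
d=p-H; print("hinge frame x,z,y mm",(1000*np.array([d@e,d[2],d@[.0445,.999,0]])).round(1))
E
python3 st.py
```

```text
t: 2.6
tcp_pos: [0.4935, 0.1284, 0.4005]
tool_rot: [0.022, 1.0, -0.0, -0.0]
force: [0.1, 0.9, 0.3]
finger_gap: -0.001
gripper_force: 0.0
t 2.6 p [0.4935 0.1284 0.4005] F [0.1  0.91 0.25] gap -0.001449592128774108
toolx [-0.999  0.043  0.001] tool shift to mark [0.0013 0.0004 0.2145]
hinge frame x,z,y mm [-1.246e+02  2.145e+02 -2.000e-01]
```

```bash
python3 -m handwheel '[[[0,0,0,0.001,0,0.04,0],[0,0,0,0,0,0.05,0],[0,0,0,0,0,0.05,0],[0,0,0,0,0,0.04,0],[0,0,0,0,0,0.02,0],[0,0,0,0,0,0.008,0],[0,0,0,0,0,0.003,0],[0,0,0,0,0,0.002,0],[0,0,0,0,0,0,0]]]'; python3 st.py
```

```text
t: 3.72
tcp_pos: [0.4918, 0.1307, 0.189]
tool_rot: [0.022, 1.0, 0.0, 0.001]
force: [0.4, -0.9, -1.1]
finger_gap: -0.0
gripper_force: 0.0
t 3.725 p [0.4918 0.1307 0.189 ] F [ 0.42 -0.91 -1.09] gap -0.00011389396893920627
toolx [-0.999  0.043 -0.002] tool shift to mark [-0.0003 -0.002   0.003 ]
hinge frame x,z,y mm [-126.4    3.     2. ]
```

```bash
python3 -m handwheel '[[[0,0,0,0,-0.001,0.002,0],[0,0,0,0,0,0.002,0],[0,0,0,0,0,0.002,0],[0,0,0,0,0,0.002,0],[0,0,0,0,0,0,0]]]'; python3 st.py
```

```text
t: 4.35
tcp_pos: [0.4918, 0.1297, 0.1808]
tool_rot: [0.022, 1.0, 0.0, 0.001]
force: [-0.2, -0.4, 4.6]
finger_gap: -0.002
gripper_force: 2.6
t 4.35 p [0.4918 0.1297 0.1808] F [-0.18 -0.43  4.56] gap -0.0022068017277722587
toolx [-0.999  0.043 -0.002] tool shift to mark [-0.0002 -0.001  -0.0052]
hinge frame x,z,y mm [-126.3   -5.2    1. ]
```

Contact at 4.6 N and 5 mm in. I press about 2 mm more, then withdraw upward.

```bash
python3 -m handwheel '[[[0,0,0,0,0,0.0015,0],[0,0,0,0,0,0.0005,0],[0,0,0,0,0,0,0]]]'; python3 -m handwheel '[[[0,0,0,0,0,-0.03,0],[0,0,0,0,0,-0.05,0],[0,0,0,0,0,-0.05,0],[0,0,0,0,0,-0.02,0],[0,0,0,0.02,0,0,0],[0,0,0,0.03,0,0,0],[0,0,0,0,0,0,0]]]'; python3 st.py
python3 - <<'E'
from h import *
cv2.imwrite("pics/side1.png",cv2.resize(snapshot("side")[100:300,200:450,::-1],None,fx=3,fy=3))
E
```

```text
t: 4.72
tcp_pos: [0.4919, 0.1297, 0.1797]
tool_rot: [0.022, 1.0, 0.0, 0.001]
force: [-2.3, 0.5, 9.8]
finger_gap: -0.001
gripper_force: 5.4
t: 5.6
tcp_pos: [0.4391, 0.132, 0.328]
tool_rot: [0.021, 1.0, -0.0, -0.001]
force: [1.4, 0.8, -0.1]
finger_gap: -0.005
gripper_force: 0.0
t 5.6 p [0.4391 0.132  0.328 ] F [ 1.38  0.82 -0.08] gap -0.004589172976117611
toolx [-0.999  0.043  0.002] tool shift to mark [-0.0532 -0.001   0.1419]
hinge frame x,z,y mm [-179.1  142.     0.9]
```

View pics/side1.png

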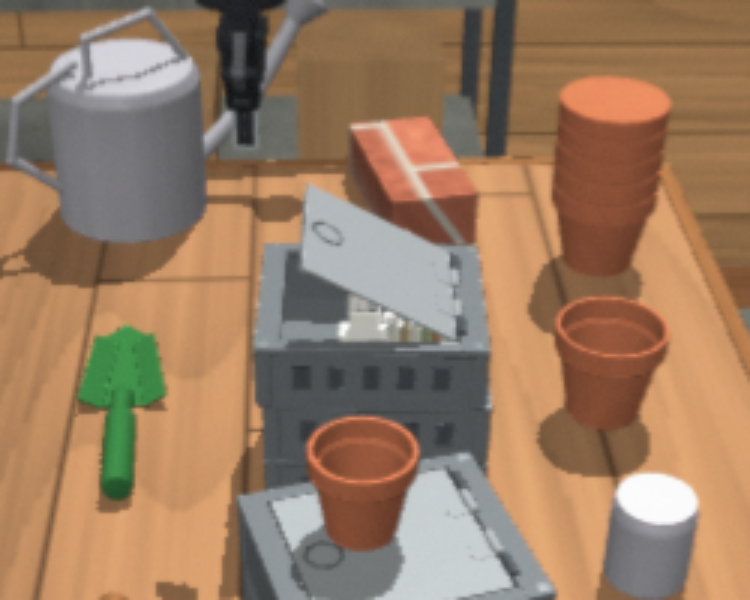

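The lid is ajar at about 0.5 rad, with its front edge at about (305,230) in the crop. The finger is clear in front, and the pots and trowel are unmoved. Next I go down in front of the edge and start along the arc.

```bash
python3 -m handwheel '[[[0,0,0,0,0,0.04,0],[0,0,0,0,0,0.04,0],[0,0,0,0,0,0.02,0],[0,0,0,-0.01,0.001,0,0],[0,0,0,-0.01,0,0,0],[0,0,0,-0.01,0,0,0],[0,0,0,-0.004,0,-0.006,0],[0,0,0,-0.006,0,-0.01,0],[0,0,0,-0.006,0,-0.01,0],[0,0,0,-0.01,0,-0.012,0],[0,0,0,-0.011,0,-0.011,0],[0,0,0,0,0,0,0]]]'; python3 st.py
python3 - <<'E'
from h import *
cv2.imwrite("pics/side2.png",cv2.resize(snapshot("side")[100:300,200:450,::-1],None,fx=3,fy=3))
E
```

```text
t: 7.15
tcp_pos: [0.51, 0.1299, 0.2789]
tool_rot: [0.022, 1.0, 0.0, 0.002]
force: [-0.4, -0.9, -1.0]
finger_gap: 0.001
gripper_force: 0.1
t 7.15 p [0.51   0.1299 0.2789] F [-0.43 -0.91 -1.01] gap 0.0005719832262315386
toolx [-0.999  0.044 -0.004] tool shift to mark [ 0.0184 -0.002   0.0929]
hinge frame x,z,y mm [-108.2   92.9    2. ]
```

View pics/side2.png

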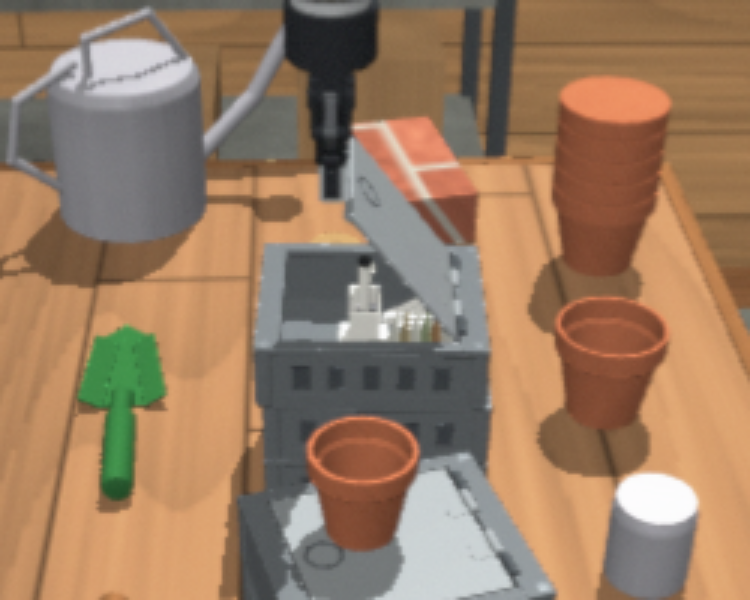

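The lid has followed to about 50°, with its edge resting on the finger's face at (350,180). I continue the arc past upright, then back off.

```bash
python3 -m handwheel '[[[0,0,0,-0.011,0.001,-0.008,0],[0,0,0,-0.012,0,-0.008,0],[0,0,0,-0.014,0,-0.007,0],[0,0,0,-0.015,0,-0.006,0],[0,0,0,-0.015,0,-0.004,0],[0,0,0,-0.015,0,-0.002,0],[0,0,0,-0.01,0,0,0],[0,0,0,-0.01,0,0,0],[0,0,0,-0.006,0,0,0],[0,0,0,0,0,0,0],[0,0,0,0,0,0,0]]]'; python3 st.py; python3 -m handwheel '[[[0,0,0,0.01,0,0,0],[0,0,0,0.03,0,0,0],[0,0,0,0.04,0,-0.02,0],[0,0,0,0.04,0,-0.03,0],[0,0,0,0.04,0,-0.03,0],[0,0,0,0,0,0,0],[0,0,0,0,0,0,0],[0,0,0,0,0,0,0],[0,0,0,0,0,0,0]]]'
python3 - <<'E'
from h import *
cv2.imwrite("pics/side3.png",cv2.resize(snapshot("side")[100:300,200:450,::-1],None,fx=3,fy=3))
cv2.imwrite("pics/top3.png",snapshot("top")[:,:,::-1])
E
```

```text
t: 8.57
tcp_pos: [0.6158, 0.1263, 0.3122]
tool_rot: [0.022, 1.0, 0.0, -0.0]
force: [-0.3, 0.6, 0.6]
finger_gap: 0.001
gripper_force: 0.0
t 8.575 p [0.6158 0.1263 0.3122] F [-0.26  0.6   0.58] gap 0.0012450228245609062
toolx [-0.999  0.043  0.001] tool shift to mark [ 0.1237 -0.003   0.1263]
hinge frame x,z,y mm [ -2.3 126.2   3.1]
t: 9.7
tcp_pos: [0.4568, 0.133, 0.3912]
tool_rot: [0.022, 1.0, -0.0, -0.001]
force: [-0.8, -0.1, 0.9]
finger_gap: 0.001
gripper_force: 0.0
```

View pics/side3.png

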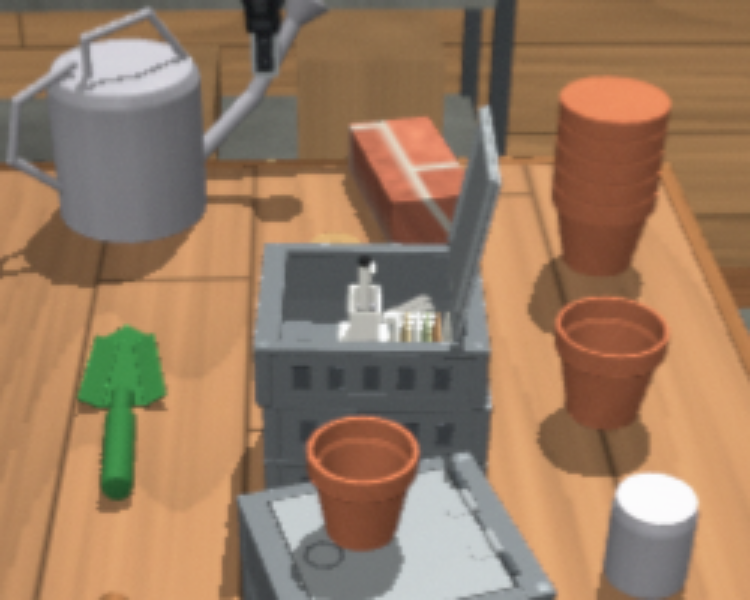

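View pics/top3.png

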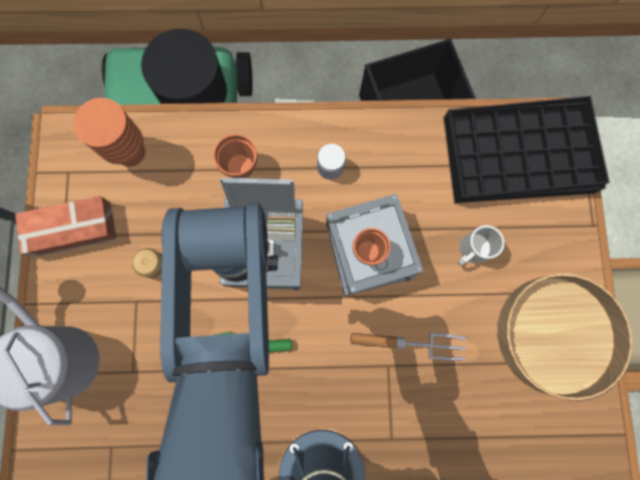

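In the side crop the lid stands past upright at its stop, with its top edge at (487,115). The finger is clear of it at (265,60). In the top view everything else is in place, and the two-tier lid at (374,246) is shut.

```bash
python3 -c "from station import sign_off; print(sign_off())"
```

```text
the job is handed in; nothing more can be done
None
```

The top tier's lid is open and resting by itself past upright, the two-tier crate's lid is still shut, nothing else has visibly moved, and the job was handed in at about 10 s on the robot's clock.

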